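# Show the vase's flower to the inspection camera

### The arm

A 6-joint arm with a two-finger parallel gripper is mounted at the origin on the work surface. World frame = base frame: x ahead of the robot, y to its left, z up, the work surface at z = 0. Lengths are in m, angles in rad, forces in N, time in s.
With the tool pointing down it reaches from about 0.375 to 0.9 m from the base axis. Payload 3.1 kg.
Tool frame: the origin (TCP) lies midway between the tips of the shut fingers; the grasp point (between the pads) lies 19 mm behind it; z points along the fingers, y is the direction in which the jaws open and shut (so a half turn about z gives the same grasp; the last joint's range is limited). The gripper opens to 85 mm and grips with 20 to 120 N. Pads are 22 mm wide; open, the fingers measure 114 mm over their backs; the gripper's body (76 mm by 85 mm) begins 54 mm behind the grasp point. The pads swing forward as they close: fully open they stand 13 mm farther back than shut.
Start: joints at [-1.296, 0.527, 1.433, -0, 1.181, -0.178], TCP at [0.273, -0.562, 0.231] pointing down, gripper open.
Joint ranges: [-3.08, 3.08], [-0.75, 2.2], [0.22, 2.44], [-1.43, 4.57], [0, 2.65], [-2.85, 2.85]. Speed limits (rad/s): [2.79, 2.79, 3.14, 3.14, 3.14, 3.14].

### API

Orientations are given as a unit quaternion [x, y, z, w].
In Python, from station import manip gives the robot as it stands.
- The arm moves only by the tool play_rows, never from a script. Its argument "increments" is a list of rows, each a list of 3 entries, a list of its own where there are three numbers: the shift along the tool's x, y, z in m, then the turn, a rotation vector about the tool's x, y, z in rad, then the opening, from 0 (shut) to 1 (fully open). A call has 1 to 10 rows; each row is the pose to reach, as a shift and turn from the pose commanded when the call began, along the tool's axes at that moment; what a row does not reach only later rows make up. A row lasts 1/10 s, in which the tool goes at most 50 mm and 8.59 degrees, less where a joint would pass 70% of its speed; a pose out of reach is approached as far as the arm can. A call with a gripper value outside its range is refused whole. The fingers move at their own pace and stop on an object; "force" is the grip in N (left out, the last holds). Time passes only in rows, so rows that repeat a pose let the fingers close. It gives the time, the measured TCP pose, the force and the opening at its end, in the units of the state.
- manip.sense(): the state, without advancing time (a new reading comes with each control period).
- manip.snapshot(name): name is "scene" or "side" or "wrist"; returns (picture, depth): 480x640x3 uint8, red, green, blue; 480x640 float32, m along the optical axis (not along the pixel's ray), 0 where there is no reading.
- manip.camera_model(name): a dict with "camera_matrix" (3x3 intrinsics, pixels), "R" (3x3) and "t" (3): a world point X has camera coordinates R X + t. Camera axes: x right, y down, z forward; pixel columns grow to the right and rows downward; lengths in m; the calibration is good to about 2 mm. A picture is of the moment at which its call begins: read the wrist's pose just before it. camera_model takes no time and is no camera call; for the wrist camera it gives the pose at the moment of the call.
- manip.sign_off(): hands the job in, once; it reports no verdict.
Trained networks look in the newest picture that a camera, given by its name, has taken for a name from the list of things; names that differ only in an ending like _2 or _b are one class to them, and where a whole thing is asked for, a point or a joint stands for the part that bears it (a point fixed in the world has none). Each returns a list of dicts, best first, with "p" (0 to 1); they miss things now and then, are a little off and sometimes report something else, mostly with a low value. They report only what shows in the picture. A call takes as long as a camera call. They do not tell look-alikes from the thing itself.
- manip.regions_of(camera, thing): "region" (480x640 bool, what is visible of it) and "rect" ([left, top, width, height] in pixels, round what is visible of it).
The state is a dict: "t": time; "q": joint angles; "qd": joint speeds; "tau": joint torques, N m; "tcp_pos": TCP position; "tool_rot": TCP orientation; "force": force on the tool from outside, world axes, zero at the start; "ft_torque": the same for the moment, N m; "finger_gap": opening from 0.0 (shut) to 1.0 (fully open).
Only numpy, scipy, OpenCV 4.12 (cv2) and the standard library are available. Lean on these libraries where they do the work, as an engineer would, in place of code of your own. Each camera call takes 0.05 s, during which the arm holds its last target.

### The job

First turn the banding wheel (its upright pin is the handle) until the little clay flower on the vase squarely faces the mirror. Then turn the spring-loaded mirror (its grip is the plate on top) until the camera, looking into the mirror, has the flower in the middle of its view, and let the program finish with the gripper still holding the mirror steady at that angle, for it springs back when let go. Never touch the raw clay vase, and leave the cup, plaster disc, bottle and jar where they stand.

Things in the scene. Friction and masses are not known exactly. Their poses are not given: they have to be found in the camera images.
- wheel (a joint): turn of the banding wheel (rad, positive anticlockwise seen from above, range -1.0 to 1.6, vertical axis). The wheel is an aluminium disc, 170 mm across, top face 35 mm above the table, on a fixed foot. Light friction (about 1 N at the pin); it stays where it is left.
- wheel_axis (a point): centre of the wheel's top face, on its axis, 35 mm above the table.
- wheel_pin (a point): on the wheel's steel pin, the handle to turn it by: upright, 12 mm across, standing 70 mm from the wheel's axis, from the wheel's top to 91 mm above the table. This point is on the pin's centre line, 70 mm above the table. The pin stands exactly opposite to the flower.
- flower (a point): middle of the clay flower, 35 mm across, on the side of the white raw clay vase that is stuck down at the centre of the wheel and turns with it (vase 53 mm across, 62 mm tall, its top 97 mm above the table; fragile, not to be touched). The point is 33 mm from the wheel's axis, 70 mm above the table. Its x axis points level straight out from the vase, the way the flower faces; z up.
- mirror (a joint): turn of the mirror about its upright axis (rad, positive anticlockwise seen from above, range 0 to 1.2). A spring rests it at 0 and pulls back with 0.04 N m at 0 rising to 0.16 N m at 1.2. At 0 its normal points 0.21 rad anticlockwise of the direction from the mirror's axis to the camera lens.
- mirror_axis (a point): the middle of the mirror's shiny face, on its turning axis, 70 mm above the table. The mirror is upright, 100 mm wide and 70 mm tall in a black frame, top of frame 106 mm above the table. Its x axis is the normal of the shiny face (out of the face), y along its width, z up.
- mirror_grip (a point): middle of the grip to hold the mirror by: an upright aluminium plate on top of the frame, parallel to the mirror, 10 mm thick, 44 mm wide, from 106 to 151 mm above the table. This point is 135 mm above the table, 4 mm behind the turning axis. x, y, z axes as the mirror's.
- camera_lens (a point): front of the lens of the fixed inspection camera (grey box 56 x 36 x 36 mm with a black lens on a post, on the same stand as the mirror, top 88 mm above the table). It looks level, straight at the middle of the mirror from 170 mm away, 70 mm above the table.
- sight_line (a point): not a visible thing: starts at the middle of the mirror's face (70 mm above the table), and its x axis points along the camera's line of sight after reflection in the mirror. It turns by twice the mirror's turn; the flower is in the middle of the camera's view when this x axis runs through it.
- cup: white cup without handle, 64 mm across, 55 mm tall, loose bystander. Origin: centre of its underside.
- plaster_disc: round plaster block, 100 mm across, 30 mm tall, loose bystander. Origin: centre of its underside.
- glaze_bottle: brown bottle, 64 mm across, 150 mm tall, loose bystander. Origin: centre of its underside.
- jar: glass jar with a white lid, 70 mm across, 80 mm tall, loose bystander. Origin: centre of its underside.
Mind the look-alikes: they are no part of the job. What is shaped like the part that bears wheel but brown is not meant.

How it is judged:
By the outcome, as a careful person would: the job done as asked, in the order asked, and still so for the second after the job is handed in, while the arm keeps its last pose, push and grip.
It also fails if it takes over 45 s, if anything falls off the work surface, if the arm or the gripper's body presses on something with over 40 N, if the wrist force passes 120 N, or if a joint passes its speed limit or range.

## Working session

There is one attempt and no reset: what is moved stays moved. The work goes in short steps, Python scripts to look and compute and a tool call to move; the robot and the scene stay as the last step left them, time stands still between calls to the robot, and variables do not carry over. Pictures are saved under pics/ and viewed, and the job is handed in when it is done.

Besides the shell and the picture viewer there is one more tool, called after "Call:" by a JSON object that holds its "method" and its "body", one argument or row to a line. play_rows: Moves the arm, as the interface text tells. Its arguments: {"type":"object","properties":{"increments":{"type":"array"},"force":{"type":"number"}},"required":["increments"]}

```bash
ls; mkdir -p pics; python3 - <<'E'
from station import manip
import cv2, numpy as np
s=manip.sense(); print(s)
for n in ["scene","side","wrist"]:
    p,d=manip.snapshot(n); cv2.imwrite(f"pics/a_{n}.png",p[:,:,::-1]); np.save(f"pics/a_{n}_d.npy",d); np.save(f"pics/a_{n}.npy",p)
    m=manip.camera_model(n); np.savez(f"pics/a_{n}_m.npz",**{k:np.array(v) for k,v in m.items() if k in("camera_matrix","R","t")})
    print(n,m)
E
```

```text
pics
{'t': 0.0, 'q': array([-1.29648484e+00,  5.28433950e-01,  1.43391727e+00, -5.77587954e-06,
        1.18141002e+00, -1.78524786e-01]), 'qd': array([ 2.57236503e-04,  5.99711319e-04, -1.89320175e-03, -3.62493963e-05,
       -4.73413004e-04, -3.62221164e-04]), 'tau': array([-1.45898048e-03, -4.42353773e+01, -1.78025830e+01, -3.48406738e-04,
        8.46316572e-03, -2.16187878e-06]), 'tcp_pos': array([ 0.27325981, -0.56129046,  0.23034866]), 'tool_rot': array([ 9.74475912e-01,  2.24489469e-01, -5.45780815e-05, -1.08292189e-03]), 'force': array([-0.02183836, -0.18954767,  0.69127147]), 'ft_torque': array([-0.02126648, -0.01143506, -0.02361382]), 'finger_gap': 1.0003421346208201}
scene {'camera_matrix': array([[511.17714748,   0.        , 322.96477561],
       [  0.        , 511.17714748, 234.71795594],
       [  0.        ,   0.        ,   1.        ]]), 'R': array([[ 0.29060848,  0.95683698,  0.00311395],
       [ 0.70793851, -0.21282189, -0.67344629],
       [-0.6437156 ,  0.19791369, -0.7392296 ]]), 't': array([-0.13772853, -0.34178963,  1.67570777])}
side {'camera_matrix': array([[584.46262191,   0.        , 313.3322193 ],
       [  0.        , 584.46262191, 229.12251886],
       [  0.        ,   0.        ,   1.        ]]), 'R': array([[-0.99215525, -0.12271771,  0.02383936],
       [-0.0837692 ,  0.51108289, -0.85543965],
       [ 0.09279371, -0.85072595, -0.51735354]]), 't': array([0.53589044, 0.15169727, 1.3099539 ])}
wrist {'camera_matrix': array([[366.48300338,   0.        , 316.19931988],
       [  0.        , 366.48300338, 241.39465326],
       [  0.        ,   0.        ,   1.        ]]), 'R': array([[ 0.43787442, -0.89903201, -0.00272791],
       [-0.86296578, -0.42115531,  0.27913843],
       [-0.25210325, -0.11987349, -0.960247  ]]), 't': array([-0.62391243, -0.0358822 ,  0.37941219])}
```

View pics/a_scene.png

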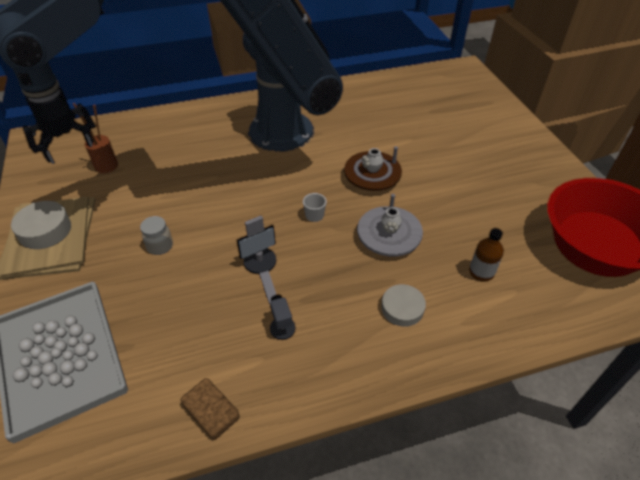

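View pics/a_side.png

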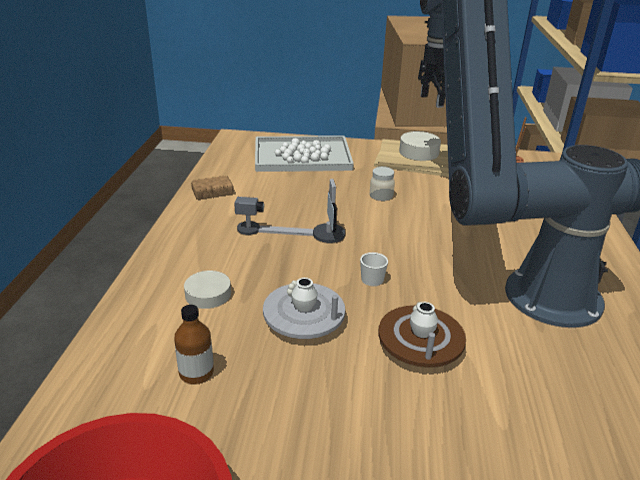

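View pics/a_wrist.png

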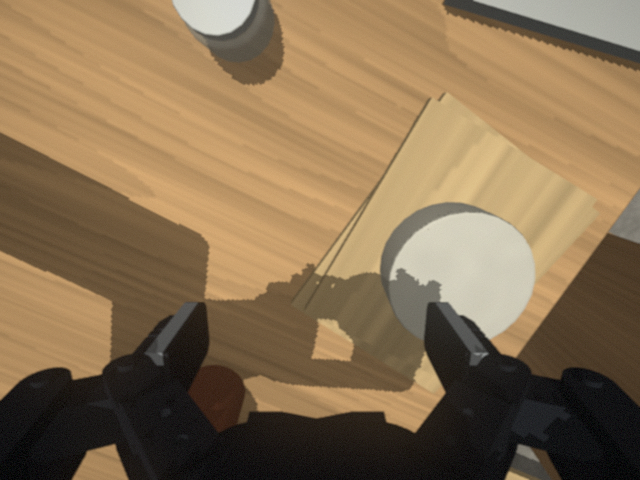

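The scene view shows the aluminium wheel at (390,231) with its pin at (392,201), the brown look-alike at (373,170), the mirror at (257,243), the inspection camera at (282,315) and the cup at (314,207). In the side view the flower is at about (293,290), on the left of the vase.

```bash
cat > h.py <<'E'
import numpy as np, cv2
def load(tag,n):
    m=np.load(f"pics/{tag}_{n}_m.npz"); return np.load(f"pics/{tag}_{n}.npy"),np.load(f"pics/{tag}_{n}_d.npy"),m["camera_matrix"],m["R"],m["t"]
def cloud(d,K,R,t):
    v,u=np.mgrid[:480,:640]; X=np.stack([(u-K[0,2])/K[0,0]*d,(v-K[1,2])/K[1,1]*d,d],-1)
    return (X-t)@R
def atz(u,v,z,K,R,t):
    r=R.T@np.linalg.solve(K,[u,v,1.]); c=-R.T@t; return c+r*(z-c[2])/r[2]
E
python3 - <<'E'
from station import manip
import numpy as np,cv2
from h import *
for n in ["scene","side"]:
    p,d,K,R,t=load("a",n); P=cloud(d,K,R,t)
    for th in ["wheel","wheel_pin","flower","mirror","mirror_grip","camera_lens","cup","plaster_disc","glaze_bottle","jar"]:
        for r in manip.regions_of(n,th)[:3]:
            if r["p"]<.2: continue
            g=np.array(r["region"])&(d>0); Q=P[g]
            np.save(f"pics/m_{n}_{th}_{int(r['p']*100)}.npy",g)
            print(n,th,round(r["p"],2),r["rect"],g.sum(),np.median(Q,0).round(3) if len(Q) else "", Q.min(0).round(3) if len(Q) else "",Q.max(0).round(3)if len(Q) else "")
    big=cv2.resize(p[:,:,::-1][ (150 if n=="scene" else 160):(350), (220 if n=="scene" else 220):(440 if n=="scene" else 480)],None,fx=3,fy=3,interpolation=cv2.INTER_CUBIC)
    cv2.imwrite(f"pics/a_{n}_zoom.png",big)
E
```

```text
scene wheel 0.83 [345.0, 148.8, 54.8, 39.2] 1861 [0.319 0.193 0.036] [ 0.193  0.117 -0.005] [0.39  0.326 0.104]
scene wheel 0.73 [358.7, 197.8, 65.3, 59.9] 2592 [0.557 0.15  0.036] [ 0.426  0.075 -0.004] [0.626 0.246 0.103]
scene wheel_pin 0.76 [344.8, 144.7, 57.3, 47.8] 1935 [0.319 0.193 0.036] [ 0.177  0.117 -0.005] [0.39  0.312 0.104]
scene wheel_pin 0.7 [354.0, 193.0, 67.1, 64.5] 2729 [0.556 0.15  0.036] [ 0.381  0.075 -0.005] [0.63  0.265 0.103]
scene wheel_pin 0.56 [236.8, 215.9, 36.6, 43.9] 1015 [ 0.523 -0.187  0.09 ] [ 0.364 -0.235 -0.004] [ 0.537 -0.137  0.156]
scene flower 0.61 [342.9, 146.9, 58.9, 44.4] 2027 [0.318 0.193 0.036] [ 0.168  0.117 -0.005] [0.39  0.326 0.104]
scene flower 0.56 [358.1, 194.6, 66.8, 62.3] 2623 [0.556 0.15  0.036] [ 0.424  0.075 -0.001] [0.63  0.263 0.103]
scene mirror 0.85 [236.1, 217.8, 39.7, 38.7] 958 [ 0.523 -0.186  0.091] [ 0.505 -0.233  0.04 ] [ 0.537 -0.139  0.156]
scene mirror_grip 0.7 [237.8, 216.6, 37.8, 39.5] 991 [ 0.523 -0.186  0.089] [ 0.481 -0.234  0.   ] [ 0.537 -0.137  0.156]
scene camera_lens 0.79 [235.5, 217.0, 58.4, 122.4] 2893 [
[... 1895 characters left out ...]
side plaster_disc 0.7 [182.0, 273.7, 49.7, 37.9] 1395 [0.755 0.128 0.03 ] [ 0.71   0.028 -0.002] [0.815 0.166 0.036]
side plaster_disc 0.5 [369.4, 168.3, 25.2, 34.0] 743 [ 0.395 -0.394  0.051] [ 0.356 -0.613 -0.003] [ 0.428 -0.377  0.087]
side plaster_disc 0.41 [174.4, 303.4, 39.4, 82.5] 2331 [0.709 0.364 0.082] [0.684 0.241 0.001] [0.791 0.379 0.154]
side glaze_bottle 0.73 [177.9, 304.3, 35.4, 79.9] 2284 [0.709 0.365 0.082] [0.684 0.159 0.   ] [0.774 0.379 0.154]
side glaze_bottle 0.71 [262.2, 278.9, 78.9, 62.0] 3753 [0.537 0.186 0.037] [ 0.456  0.03  -0.001] [0.626 0.252 0.102]
side jar 0.93 [371.4, 168.1, 24.4, 32.8] 729 [ 0.394 -0.394  0.052] [ 0.359 -0.452 -0.001] [ 0.428 -0.377  0.087]
```

```bash
echo
```

```text
(no output)
```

View pics/a_scene_zoom.png

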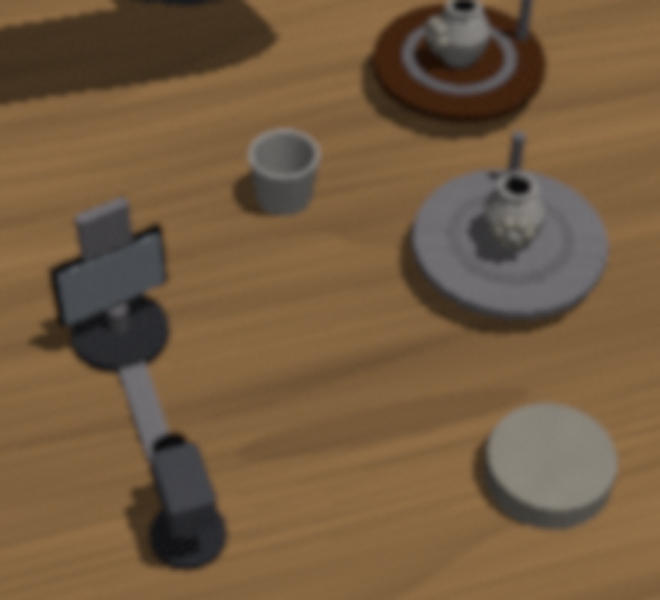

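View pics/a_side_zoom.png

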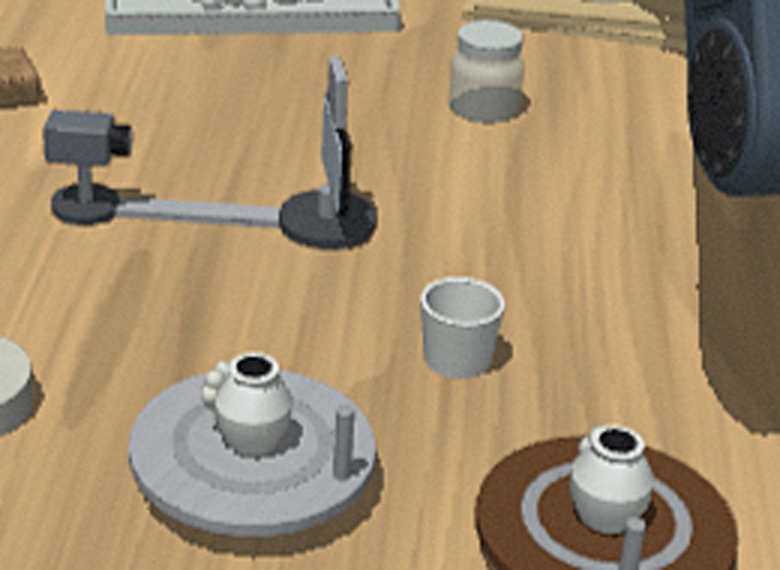

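```bash
python3 - <<'E'
import numpy as np,cv2
from h import *
from scipy.optimize import least_squares
for n in ["scene","side"]:
    p,d,K,R,t=load("a",n); P=cloud(d,K,R,t)
    ok=d>0
    def sel(c,r,z0,z1): return P[ok&(np.hypot(P[...,0]-c[0],P[...,1]-c[1])<r)&(P[...,2]>z0)&(P[...,2]<z1)]
    # wheel disc: top-face points, min enclosing
    Q=sel((.54,.16),.1,.03,.042)
    (c,r)=cv2.minEnclosingCircle(Q[:,:2].astype(np.float32)); print(n,"disc",np.round(c,4),round(r,4),Q[:,2].mean())
    # image outline ellipse of the disc top: fit circle at z=.035 through region boundary
    c=np.array(c)
    Q=sel(c,.1,.05,.11); rr=np.hypot(*(Q[:,:2]-c).T)
    pin=Q[(rr>.055)]; print(" pin",len(pin),pin.mean(0).round(4),pin.min(0).round(3),pin.max(0).round(3))
    top=Q[(rr<.04)&(Q[:,2]>.094)]; print(" vase top",top.mean(0).round(4),len(top))
    fl=Q[(rr<.05)&(Q[:,2]<.09)]
    res=least_squares(lambda x:np.hypot(fl[:,0]-x[0],fl[:,1]-x[1])-.0265,c,loss="soft_l1",f_scale=.002)
    r2=np.hypot(*(fl[:,:2]-c).T); o=fl[r2>.029]
    print(" vase fit",res.x.round(4)," out",len(o),o.mean(0).round(4) if len(o) else"")
    # mirror stuff
    G=sel((.52,-.18),.04,.112,.155); print(" grip",len(G),G.mean(0).round(4))
    F=sel((.52,-.18),.07,.04,.104); 
    for nm,A in(("grip",G),("frame",F)):
        X=A[:,:2]-np.median(A[:,:2],0); u,s,vt=np.linalg.svd(X,full_matrices=False); print("  ",nm,len(A),np.median(A,0).round(4),vt[0].round(3),s/np.sqrt(len(A)), (X@vt[0]).min().round(3),(X@vt[0]).max().round(3))
    C=sel((.7,-.17),.1,.05,.095); print(" cam",len(C),C.mean(0).round(4),C.min(0).round(3),C.max(0).round(3))
    (cc,sz,a)=cv2.minAreaRect(C[C[:,2]>.08][:,:2].astype(np.float32)*1000); print("  rect",cc,sz,a)
E
```

```text
scene disc [0.5421 0.1611] 0.0876 0.035362822204043014
 pin 62 [0.4793 0.1867 0.0743] [0.47  0.181 0.051] [0.485 0.195 0.094]
 vase top [0.5417 0.1601 0.0976] 94
 vase fit [0.5437 0.1601]  out 90 [0.5705 0.1467 0.0742]
 grip 258 [ 0.5233 -0.1855  0.1355]
   grip 258 [ 0.5233 -0.1853  0.1372] [-0.231  0.973] [0.01306261 0.00256849] -0.022 0.024
   frame 691 [ 0.5235 -0.1875  0.0751] [-0.231  0.973] [0.02903768 0.00206091] -0.048 0.053
 cam 562 [ 0.7399 -0.1779  0.0823] [ 0.693 -0.195  0.052] [ 0.767 -0.158  0.093]
  rect (730.1652221679688, -176.95941162109375) (71.9830093383789, 36.46680450439453) 2.570349931716919
side disc [0.5396 0.1653] 0.0875 0.0362486122093624
 pin 116 [0.476  0.1964 0.0735] [0.47  0.187 0.05 ] [0.482 0.201 0.095]
 vase top [0.54   0.1668 0.0983] 143
 vase fit [0.5411 0.1615]  out 47 [0.5703 0.1634 0.0779]
 grip 127 [ 0.5181 -0.1713  0.1366]
   grip 127 [ 0.5176 -0.1656  0.1383] [-0.273  0.962] [0.01521549 0.00344075] -0.038 0.012
   frame 223 [ 0.5146 -0.1487  0.0741] [-0.271  0.962] [0.03223177 0.003116  ] -0.08 0.021
 cam 463 [ 0.728  -0.1613  0.0777] [ 0.691 -0.191  0.054] [ 0.764 -0.147  0.093]
  rect (727.7047119140625, -169.24844360351562) (41.57548141479492, 71.55686950683594) 88.40413665771484
```

Call:
{"method": "play_rows", "body": {
  "increments": [
    [[0.45, -0.406, -0.13], [0, 0, -2.3], 1],
    [[0.45, -0.406, -0.13], [0, 0, -2.3], 1],
    [[0.45, -0.406, -0.13], [0, 0, -2.3], 1],
    [[0.45, -0.406, -0.13], [0, 0, -2.3], 1],
    [[0.45, -0.406, -0.13], [0, 0, -2.3], 1],
    [[0.45, -0.406, -0.13], [0, 0, -2.3], 1],
    [[0.45, -0.406, -0.13], [0, 0, -2.3], 1],
    [[0.45, -0.406, -0.13], [0, 0, -2.3], 1],
    [[0.45, -0.406, -0.13], [0, 0, -2.3], 1],
    [[0.45, -0.406, -0.13], [0, 0, -2.3], 1]
  ]
}}

```text
t: 2.15
tcp_pos: [0.457, -0.1068, 0.337]
tool_rot: [0.558, 0.83, 0.0, 0.001]
force: [1.1, -1.0, -0.5]
finger_gap: 0.998
```

```bash
cat >> h.py <<'E'
from scipy.spatial.transform import Rotation as Ro
def down(yaw):  # tool x at yaw, z down
    c,s=np.cos(yaw),np.sin(yaw); return Ro.from_matrix(np.array([[c,s,0],[s,-c,0],[0,0,-1]]))
def rel(s,xyz,yaw):
    R0=Ro.from_quat(s["tool_rot"]); return R0.inv().apply(np.array(xyz)-s["tcp_pos"]).round(4), (R0.inv()*down(yaw)).as_rotvec().round(4)
def yawof(s):
    x=Ro.from_quat(s["tool_rot"]).as_matrix()[:,0]; return np.arctan2(x[1],x[0])
def grab(manip,tag,n):
    m=manip.camera_model(n); p,d=manip.snapshot(n); cv2.imwrite(f"pics/{tag}_{n}.png",p[:,:,::-1]); np.save(f"pics/{tag}_{n}_d.npy",d); np.save(f"pics/{tag}_{n}.npy",p)
    np.savez(f"pics/{tag}_{n}_m.npz",**{k:np.array(m[k]) for k in("camera_matrix","R","t")})
E
python3 - <<'E'
from station import manip
from h import *
s=manip.sense();print(s["t"],s["q"],s["tcp_pos"],yawof(s)); print(rel(s,(.5,0,.36),2.75))
E
```

```text
2.15 [-4.68338033e-01  1.89594248e-01  1.66144060e+00  2.47363216e-05
  1.28950732e+00 -8.56312127e-01] [ 0.45699581 -0.10678083  0.33697647] 1.958763291985702
(array([ 0.0826,  0.0802, -0.023 ]), array([ 4.000e-04,  1.000e-03, -7.912e-01]))
```

Call:
{"method": "play_rows", "body": {
  "increments": [
    [[0.083, 0.08, -0.023], [0, 0, -0.79], 1],
    [[0.083, 0.08, -0.023], [0, 0, -0.79], 1],
    [[0.083, 0.08, -0.023], [0, 0, -0.79], 1],
    [[0.083, 0.08, -0.023], [0, 0, -0.79], 1],
    [[0.083, 0.08, -0.023], [0, 0, -0.79], 1],
    [[0.083, 0.08, -0.023], [0, 0, -0.79], 1],
    [[0.083, 0.08, -0.023], [0, 0, -0.79], 1],
    [[0.083, 0.08, -0.023], [0, 0, -0.79], 1],
    [[0.083, 0.08, -0.023], [0, 0, -0.79], 1]
  ]
}}

```text
t: 3.05
tcp_pos: [0.4998, -0.0019, 0.3592]
tool_rot: [0.198, 0.98, 0.0, 0.0]
force: [-0.0, 1.2, -0.1]
finger_gap: 1.002
```

```bash
python3 - <<'E'
from station import manip
from h import *
grab(manip,"b","wrist")
s=manip.sense();print(s["t"],s["q"],s["tcp_pos"],yawof(s))
E
```

```text
3.1 [-2.27856292e-01  2.18624161e-01  1.55951919e+00  1.79422043e-05
  1.36342615e+00 -1.39913017e+00] [ 0.49983528 -0.00195293  0.35921055] 2.7420665092167065
```

View pics/b_wrist.png

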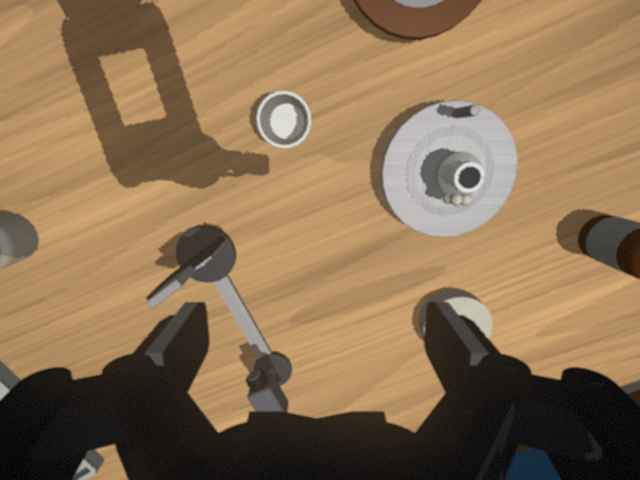

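The wrist view shows the wheel at (450,168), its pin top at (476,111), the flower at (458,199), the mirror at (187,271) with its foot at (206,252), and the camera at (265,385).

```bash
cat > meas.py <<'E'
from h import *
from scipy.optimize import least_squares
import sys
def run(tag,n,w=(.541,.163),m=(.52,-.183)):
    p,d,K,R,t=load(tag,n); P=cloud(d,K,R,t); ok=d>0
    def sel(c,r,z0,z1): return P[ok&(np.hypot(P[...,0]-c[0],P[...,1]-c[1])<r)&(P[...,2]>z0)&(P[...,2]<z1)]
    Q=sel(w,.1,.031,.040); c,r=cv2.minEnclosingCircle(Q[:,:2].astype(np.float32)); c=np.array(c)
    print("disc",c.round(4),round(r,4),"z",np.median(Q[:,2]).round(4))
    Q=sel(c,.1,.045,.11); rr=np.hypot(*(Q[:,:2]-c).T)
    pin=Q[(rr>.055)&(rr<.085)]; print("pin all",len(pin),pin.mean(0).round(4))
    for a,b in((.045,.07),(.07,.088),(.088,.096)):
        k=pin[(pin[:,2]>a)&(pin[:,2]<b)]
        if len(k): print("   ",a,len(k),k.mean(0).round(4))
    top=Q[(rr<.045)&(Q[:,2]>.093)]; print("vase rim",len(top),top.mean(0).round(4),top.min(0).round(4),top.max(0).round(4))
    o=Q[(rr>.029)&(rr<.05)&(Q[:,2]<.09)]; print("flower-ish",len(o),o.mean(0).round(4) if len(o) else "")
    G=sel(m,.05,.112,.155);F=sel(m,.07,.036,.104)
    for nm,A in(("grip",G),("frame",F)):
        X=A[:,:2]-np.median(A[:,:2],0); u,s,vt=np.linalg.svd(X,full_matrices=False); v=vt[0]*np.sign(vt[0][1]); q=X@v; mid=np.median(A[:,:2],0)+v*(q.min()+q.max())/2
        print(nm,len(A),"med",np.median(A,0).round(4),"mid",mid.round(4),"len",(q.max()-q.min()).round(4),"normal ang",np.arctan2(-v[0],v[1]).round(4),"rms",s[1]/np.sqrt(len(A)))
    G=G[G[:,2]>.146]
    if len(G)>5: print("grip top",cv2.minAreaRect(G[:,:2].astype(np.float32)*1000),len(G))
    C=sel((.72,-.17),.1,.05,.1)
    if len(C)>20:
        T=C[C[:,2]>.082]; print("cam top",len(T),T.mean(0).round(4),cv2.minAreaRect(T[:,:2].astype(np.float32)*1000) if len(T)>5 else "")
    B=sel((m[0]+.085,m[1]+.005),.04,.006,.03); X=B[:,:2]-B[:,:2].mean(0)
    if len(B)>20:
        v=np.linalg.svd(X,full_matrices=False)[2][0]; v*=np.sign(v[0]); print("bar",len(B),B.mean(0).round(4),"ang",np.arctan2(v[1],v[0]).round(4))
if __name__=="__main__": run(sys.argv[1],sys.argv[2])
E
for n in "b wrist" "a scene" "a side"; do echo == $n; python3 meas.py $n; done
python3 -c "
import cv2;p=cv2.imread('pics/b_wrist.png');cv2.imwrite('pics/b_z1.png',cv2.resize(p[90:250,370:530],None,fx=3.7,fy=3.7,interpolation=2));cv2.imwrite('pics/b_z2.png',cv2.resize(p[215:425,135:315],None,fx=2.8,fy=2.8,interpolation=2))"
```

```text
== b wrist
disc [0.5412 0.1633] 0.0851 z 0.0348
pin all 266 [0.4763 0.1883 0.0767]
    0.045 86 [0.476  0.1867 0.0577]
    0.07 73 [0.4757 0.1869 0.0791]
    0.088 107 [0.477  0.1904 0.0904]
vase rim 718 [0.5409 0.1631 0.097 ] [0.5246 0.1469 0.0945] [0.5574 0.1799 0.0998]
flower-ish 141 [0.5664 0.146  0.0789]
grip 607 med [ 0.5175 -0.1749  0.1493] mid [ 0.519  -0.1818] len 0.044 normal ang 0.2233 rms 0.003114946667804341
frame 513 med [ 0.5111 -0.1545  0.0843] mid [ 0.516  -0.1815] len 0.0979 normal ang 0.1829 rms 0.0032736959925606566
grip top ((519.829833984375, -181.8299560546875), (10.042343139648438, 43.72259521484375), 13.838109016418457) 383
cam top 696 [ 0.7232 -0.1713  0.0862] ((724.1473388671875, -173.35968017578125), (61.11766052246094, 35.75370788574219), 2.0104196071624756)
bar 683 [ 0.6039 -0.1782  0.0073] ang 0.0292
== a scene
disc [0.5421 0.1611] 0.0876 z 0.0353
pin all 63 [0.4793 0.1867 0.0739]
    0.045 26 [0.479  0.1864 0.0596]
    0.07 23 [0.4801 0.1867 0.0798]
    0.088 14 [0.4786 0.1871 0.0905]
vase rim 102 [0.5418 0.1596 0.0973] [0.5238 0.146  0.093 ] [0.5583 0
[... 722 characters left out ...]
0.197  0.0795]
    0.088 23 [0.4763 0.1941 0.0908]
vase rim 144 [0.54   0.1668 0.0983] [0.5245 0.1477 0.093 ] [0.5549 0.1844 0.1016]
flower-ish 47 [0.5703 0.1634 0.0779]
grip 127 med [ 0.5176 -0.1656  0.1383] mid [ 0.5212 -0.1781] len 0.0501 normal ang 0.2762 rms 0.0034407456199062416
frame 235 med [ 0.5153 -0.1517  0.0724] mid [ 0.5227 -0.1769] len 0.1015 normal ang 0.2858 rms 0.003067505785951373
grip top ((519.0781860351562, -178.84881591796875), (9.967413902282715, 50.387306213378906), 12.569881439208984) 41
cam top 209 [ 0.7304 -0.1668  0.0877] ((727.5382080078125, -169.29275512695312), (41.00545120239258, 71.48267364501953), 87.230224609375)
bar 163 [ 0.6056 -0.1752  0.009 ] ang 0.0522
```

View pics/b_z2.png

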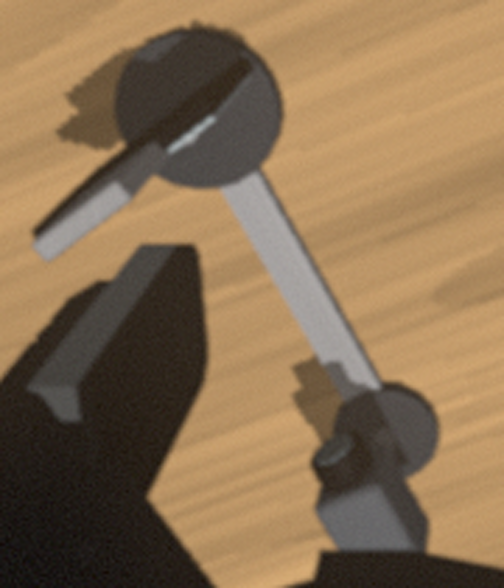

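View pics/b_z1.png

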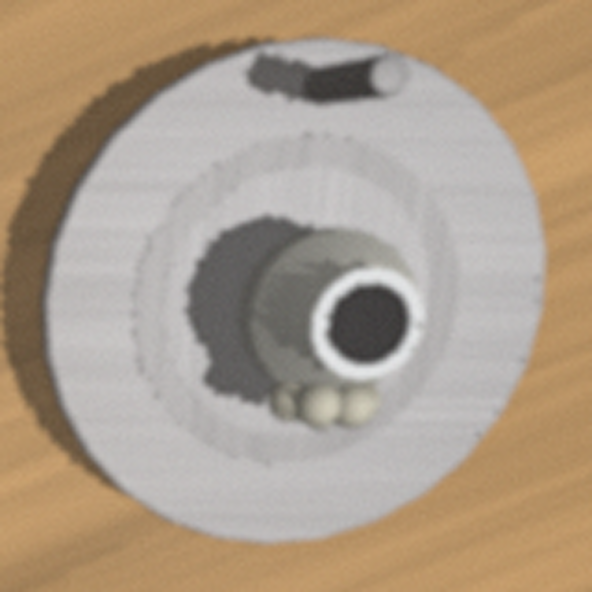

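```bash
python3 - <<'E'
from station import manip
from h import *
s=manip.sense();print(rel(s,(.477,.1904,.15),2.742))
E
```

```text
(array([0.0959, 0.1683, 0.2092]), array([0.    , 0.    , 0.0001]))
```

Call:
{"method": "play_rows", "body": {
  "increments": [
    [[0.096, 0.168, 0.209], [0, 0, 0], 0.5],
    [[0.096, 0.168, 0.209], [0, 0, 0], 0.5],
    [[0.096, 0.168, 0.209], [0, 0, 0], 0.5],
    [[0.096, 0.168, 0.209], [0, 0, 0], 0.5],
    [[0.096, 0.168, 0.209], [0, 0, 0], 0.5],
    [[0.096, 0.168, 0.209], [0, 0, 0], 0.5],
    [[0.096, 0.168, 0.209], [0, 0, 0], 0.5],
    [[0.096, 0.168, 0.209], [0, 0, 0], 0.5]
  ]
}}

```text
t: 3.9
tcp_pos: [0.4767, 0.1903, 0.15]
tool_rot: [0.198, 0.98, -0.0, -0.0]
force: [-0.2, -0.2, 0.4]
finger_gap: 0.5
```

```bash
python3 - <<'E'
from station import manip
from h import *
grab(manip,"c","wrist")
s=manip.sense();print(s["t"],s["q"],s["tcp_pos"],yawof(s)); print(rel(s,(.477,.1904,.056),2.742))
p,d,K,R,t=load("c","wrist"); P=cloud(d,K,R,t)
Q=P[(d>0)&(abs(P[...,2]-.09)<.004)]; Q=Q[np.hypot(Q[:,0]-.477,Q[:,1]-.19)<.02]; print(len(Q),Q.mean(0) if len(Q) else 0)
E
```

```text
3.95 [ 1.60954470e-01  4.98031200e-01  1.78903661e+00 -4.96778685e-04
  8.52968782e-01 -1.01063089e+00] [0.4776173  0.18988645 0.15083078] 2.74270776559464
(array([0.0009, 0.0002, 0.0948]), array([0.0005, 0.0015, 0.0007]))
325 [0.47632776 0.19125972 0.08993789]
```

View pics/c_wrist.png

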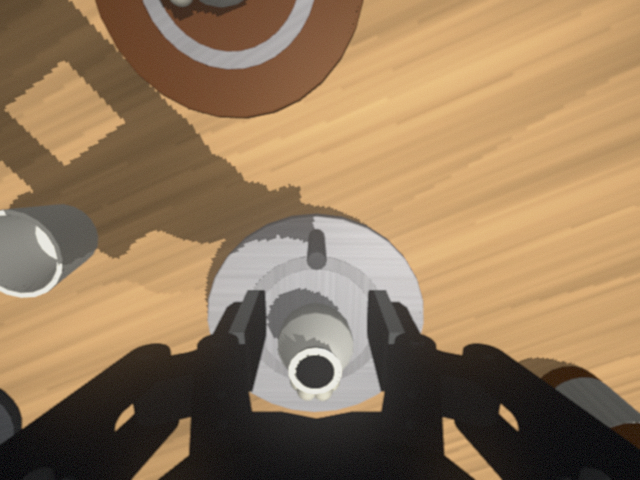

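The pin is at (316,250), centred between the fingers. The vase is behind the gripper plane, so it is clear of the descent.

Call:
{"method": "play_rows", "body": {
  "increments": [
    [[0.0005, 0, 0.04], [0, 0, 0], 0.5],
    [[0.0005, 0, 0.075], [0, 0, 0], 0.5],
    [[0.0005, 0, 0.094], [0, 0, 0], 0.5],
    [[0.0005, 0, 0.094], [0, 0, 0], 0.5],
    [[0.0005, 0, 0.094], [0, 0, 0], 0],
    [[0.0005, 0, 0.094], [0, 0, 0], 0],
    [[0.0005, 0, 0.094], [0, 0, 0], 0],
    [[0.0005, 0, 0.094], [0, 0, 0], 0],
    [[0.0005, 0, 0.094], [0, 0, 0], 0]
  ],
  "force": 40
}}

```text
t: 4.85
tcp_pos: [0.478, 0.1904, 0.0581]
tool_rot: [0.198, 0.98, 0.001, 0.002]
force: [-0.6, -2.0, 7.2]
finger_gap: 0.125
```

```bash
cat > arc.py <<'E'
from h import *
def arc(s,c,da,n,z=None):
    """rows for rotating the current TCP about vertical axis at c by da total in n steps; relative to current"""
    out=[]
    R0=Ro.from_quat(s["tool_rot"]); p=s["tcp_pos"]
    for i in range(1,n+1):
        r=Ro.from_rotvec([0,0,da*i/n]); q=r.apply([p[0]-c[0],p[1]-c[1],0])+[c[0],c[1],p[2] if z is None else z]
        out.append((R0.inv().apply(q-p).round(4).tolist(),(R0.inv()*r*R0).as_rotvec().round(4).tolist()))
    return out
E
python3 - <<'E'
from station import manip
from arc import *
s=manip.sense();print(s["t"],s["tcp_pos"],yawof(s),s["finger_gap"],s["force"])
for r in arc(s,(.5412,.1633),-.6,10): print(r)
E
```

```text
4.85 [0.47800429 0.1903653  0.05808257] 2.742990079559428 0.12506009878821647 [-0.58831591 -2.03000394  7.16435861]
([-0.0001, 0.0041, 0.0], [0.0003, -0.0001, 0.06])
([-0.0005, 0.0082, 0.0], [0.0005, -0.0002, 0.12])
([-0.0012, 0.0123, 0.0], [0.0008, -0.0004, 0.18])
([-0.0021, 0.0163, 0.0], [0.001, -0.0005, 0.24])
([-0.0032, 0.0203, 0.0001], [0.0013, -0.0006, 0.3])
([-0.0046, 0.0242, 0.0001], [0.0015, -0.0007, 0.36])
([-0.0061, 0.028, 0.0001], [0.0018, -0.0008, 0.42])
([-0.008, 0.0317, 0.0001], [0.002, -0.001, 0.48])
([-0.01, 0.0353, 0.0001], [0.0023, -0.0011, 0.54])
([-0.0122, 0.0387, 0.0001], [0.0025, -0.0012, 0.6])
```

Call:
{"method": "play_rows", "body": {
  "increments": [
    [[-0.0001, 0.0041, 0], [0, 0, 0.06], 0],
    [[-0.0005, 0.0082, 0], [0, 0, 0.12], 0],
    [[-0.0012, 0.0123, 0], [0, 0, 0.18], 0],
    [[-0.002, 0.0163, 0], [0, 0, 0.24], 0],
    [[-0.0032, 0.0203, 0], [0, 0, 0.3], 0],
    [[-0.0046, 0.0242, 0], [0, 0, 0.36], 0],
    [[-0.006, 0.028, 0], [0, 0, 0.42], 0],
    [[-0.008, 0.0317, 0], [0, 0, 0.48], 0],
    [[-0.01, 0.0353, 0], [0, 0, 0.54], 0],
    [[-0.0122, 0.0387, 0], [0, 0, 0.6], 0]
  ]
}}

```text
t: 5.85
tcp_pos: [0.5046, 0.2209, 0.0581]
tool_rot: [0.479, 0.878, 0.001, 0.002]
force: [1.5, -5.0, 5.3]
finger_gap: 0.127
```

```bash
python3 - <<'E'
from station import manip
from arc import *
s=manip.sense();print(s["t"],s["q"],s["tcp_pos"],yawof(s),s["finger_gap"],s["force"])
p=s["tcp_pos"][:2]-[.5412,.1633]; a=np.arctan2(p[1],p[0]); print(a,np.hypot(*p))
for r in arc(s,(.5412,.1633),1.52-a,10): print(r)
grab(manip,"d","side")
E
```

```text
5.85 [ 0.21062898  0.68883653  1.75419029 -0.00254641  0.69395503 -0.35809768] [0.50462779 0.22090391 0.05810109] 2.141470811183309 0.1274988719859794 [ 1.52341814 -4.97604098  5.2756119 ]
2.1364767621170335 0.06823296346145741
([-0.0002, 0.0042, 0.0], [0.0002, -0.0002, 0.0616])
([-0.0006, 0.0084, 0.0], [0.0004, -0.0005, 0.1233])
([-0.0012, 0.0125, 0.0001], [0.0006, -0.0007, 0.1849])
([-0.0021, 0.0166, 0.0001], [0.0008, -0.0009, 0.2466])
([-0.0033, 0.0207, 0.0001], [0.001, -0.0012, 0.3082])
([-0.0047, 0.0246, 0.0001], [0.0012, -0.0014, 0.3699])
([-0.0064, 0.0285, 0.0001], [0.0014, -0.0016, 0.4315])
([-0.0083, 0.0323, 0.0001], [0.0016, -0.0018, 0.4932])
([-0.0104, 0.0359, 0.0002], [0.0017, -0.0021, 0.5548])
([-0.0128, 0.0394, 0.0002], [0.0019, -0.0023, 0.6165])
```

View pics/d_side.png

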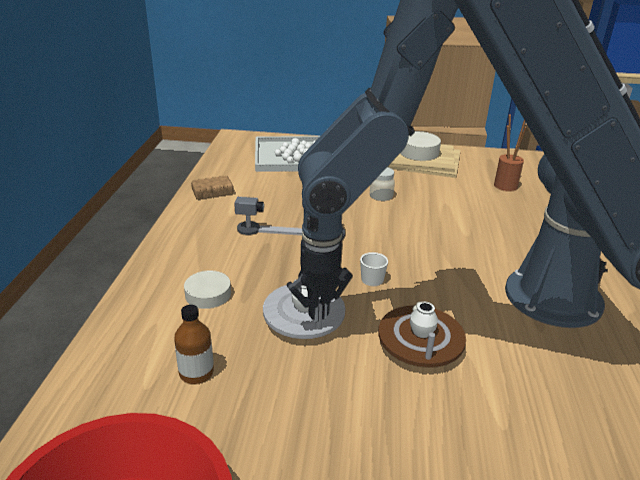

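The side view shows the gripper on the pin at (322,305) and the wheel turned. I'll carry on around the arc.

Call:
{"method": "play_rows", "body": {
  "increments": [
    [[-0.0002, 0.0042, 0], [0, 0, 0.0616], 0],
    [[-0.0006, 0.0084, 0], [0, 0, 0.1233], 0],
    [[-0.0012, 0.0125, 0], [0, 0, 0.185], 0],
    [[-0.0021, 0.0166, 0], [0, 0, 0.2466], 0],
    [[-0.0033, 0.0207, 0], [0, 0, 0.308], 0],
    [[-0.0047, 0.0246, 0], [0, 0, 0.37], 0],
    [[-0.0064, 0.0285, 0], [0, 0, 0.4315], 0],
    [[-0.0083, 0.0323, 0], [0, 0, 0.493], 0],
    [[-0.0104, 0.0359, 0], [0, 0, 0.555], 0],
    [[-0.0128, 0.0394, 0], [0, 0, 0.6165], 0]
  ]
}}

```text
t: 6.9
tcp_pos: [0.5439, 0.231, 0.0581]
tool_rot: [0.723, 0.691, 0.001, 0.002]
force: [0.4, -4.7, 5.6]
finger_gap: 0.124
```

```bash
python3 - <<'E'
from station import manip
from arc import *
s=manip.sense();print(s["t"],s["q"],s["tcp_pos"],yawof(s),s["finger_gap"],s["force"])
p=s["tcp_pos"][:2]-[.5412,.1633]; a=np.arctan2(p[1],p[0]); print(a,np.hypot(*p))
E
```

```text
6.9 [ 0.21370748  0.72230756  1.6488112  -0.00269548  0.76773187  0.26042088] [0.54385595 0.23104392 0.05812335] 1.5260179859747947 0.12423275205393262 [ 0.43238445 -4.72666299  5.62822822]
1.5316106741324835 0.0677959647514104
```

Call:
{"method": "play_rows", "body": {
  "increments": [
    [[0, 0, 0], [0, 0, 0], 0.5],
    [[0, 0, 0], [0, 0, 0], 0.5],
    [[0, 0, 0], [0, 0, 0], 0.5],
    [[0, 0, 0], [0, 0, 0], 0.5],
    [[0, 0, -0.03], [0, 0, 0], 0.5],
    [[0, 0, -0.08], [0, 0, 0], 0.5],
    [[0, 0, -0.13], [0, 0, 0], 0.5]
  ]
}}

```text
t: 7.6
tcp_pos: [0.5413, 0.2319, 0.1864]
tool_rot: [0.722, 0.691, -0.001, -0.001]
force: [-0.4, 1.0, -0.5]
finger_gap: 0.499
```

```bash
python3 - <<'E'
from station import manip
from arc import *
s=manip.sense();print(s["t"],s["tcp_pos"],yawof(s)); print(rel(s,(.5,0,.36),2.742))
E
```

```text
7.6 [0.54131458 0.23190234 0.18639337] 1.526983785229814
(array([-0.2336, -0.0317, -0.1733]), array([-0.0034, -0.0015, -1.215 ]))
```

Call:
{"method": "play_rows", "body": {
  "increments": [
    [[-0.234, -0.032, -0.173], [0, 0, -1.215], 0.6],
    [[-0.234, -0.032, -0.173], [0, 0, -1.215], 0.6],
    [[-0.234, -0.032, -0.173], [0, 0, -1.215], 0.6],
    [[-0.234, -0.032, -0.173], [0, 0, -1.215], 0.6],
    [[-0.234, -0.032, -0.173], [0, 0, -1.215], 0.6],
    [[-0.234, -0.032, -0.173], [0, 0, -1.215], 0.6],
    [[-0.234, -0.032, -0.173], [0, 0, -1.215], 0.6],
    [[-0.234, -0.032, -0.173], [0, 0, -1.215], 0.6],
    [[-0.234, -0.032, -0.173], [0, 0, -1.215], 0.6],
    [[-0.234, -0.032, -0.173], [0, 0, -1.215], 0.6]
  ]
}}

```text
t: 8.6
tcp_pos: [0.4997, -0.0003, 0.359]
tool_rot: [0.199, 0.98, 0.0, -0.0]
force: [-0.6, -0.5, -0.2]
finger_gap: 0.6
```

```bash
python3 - <<'E'
from station import manip
from h import *
grab(manip,"e","wrist");grab(manip,"e","side");grab(manip,"e","scene")
s=manip.sense();print(s["t"],s["tcp_pos"],yawof(s))
E
for n in wrist scene side; do echo == $n; python3 meas.py e $n; done
python3 -c "
import cv2;p=cv2.imread('pics/e_wrist.png');cv2.imwrite('pics/e_z1.png',cv2.resize(p[90:250,370:530],None,fx=3.7,fy=3.7,interpolation=2))"
```

```text
8.75 [ 4.99905012e-01 -1.78247960e-04  3.58934040e-01] 2.7410495856759374
== wrist
disc [0.5409 0.1634] 0.085 z 0.0348
pin all 304 [0.5438 0.2302 0.0748]
    0.045 110 [0.5432 0.2292 0.0575]
    0.07 98 [0.5433 0.2293 0.0792]
    0.088 96 [0.5448 0.2324 0.0902]
vase rim 718 [0.5408 0.163  0.097 ] [0.5252 0.1468 0.0944] [0.5578 0.1792 0.0998]
flower-ish 285 [0.5371 0.1321 0.0767]
grip 602 med [ 0.5174 -0.1745  0.1493] mid [ 0.5192 -0.1823] len 0.0451 normal ang 0.2234 rms 0.003106538352073066
frame 495 med [ 0.5117 -0.1536  0.0832] mid [ 0.5167 -0.1823] len 0.0993 normal ang 0.1727 rms 0.003386440417580745
grip top ((519.8569946289062, -182.29971313476562), (10.093109130859375, 44.846649169921875), 13.431002616882324) 382
cam top 664 [ 0.7224 -0.1714  0.0862] ((722.54296875, -173.44688415527344), (60.023014068603516, 35.87046432495117), 2.351731300354004)
bar 299 [ 0.5826 -0.1794  0.0073] ang -0.1166
== scene
disc [0.5419 0.1605] 0.087 z 0.0354
pin all 67 [0.5482 0.2281 0.0722]
    0.045 29 [0.5485 0.2278 0.058 ]
    0.07 25 [0.5489 0.228  0.0788]
    0.088 13 [0.5461 0.2289 0.0912]
v
[... 780 characters left out ...]
544  0.2383 0.0793]
    0.088 27 [0.5444 0.2364 0.0914]
vase rim 147 [0.5402 0.167  0.0981] [0.5246 0.1454 0.0933] [0.5552 0.1835 0.1029]
flower-ish 9 [0.5264 0.1438 0.0762]
grip 130 med [ 0.5174 -0.165   0.1367] mid [ 0.5208 -0.1764] len 0.0455 normal ang 0.2877 rms 0.0033425519427410116
frame 234 med [ 0.5154 -0.1512  0.0718] mid [ 0.522  -0.1738] len 0.1001 normal ang 0.2832 rms 0.0032618458052352897
grip top ((518.419921875, -176.65457153320312), (10.103279113769531, 44.31229019165039), 12.360556602478027) 45
cam top 208 [ 0.7307 -0.1668  0.0877] ((726.7948608398438, -170.8111572265625), (72.7073745727539, 40.1125602722168), 2.0389459133148193)
bar 163 [ 0.6041 -0.1751  0.0091] ang 0.029
```

View pics/e_wrist.png

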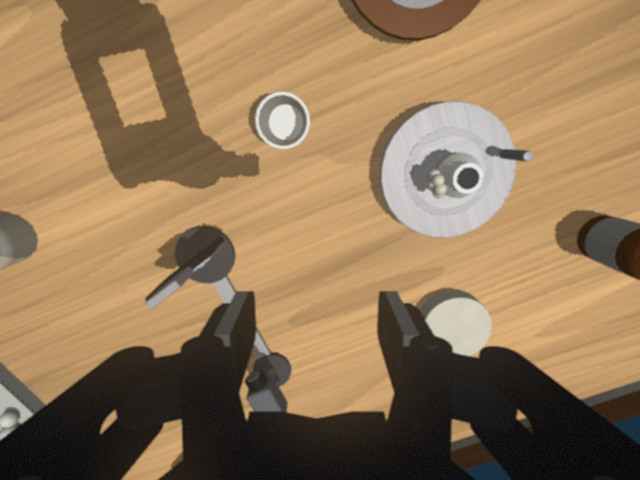

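View pics/e_z1.png

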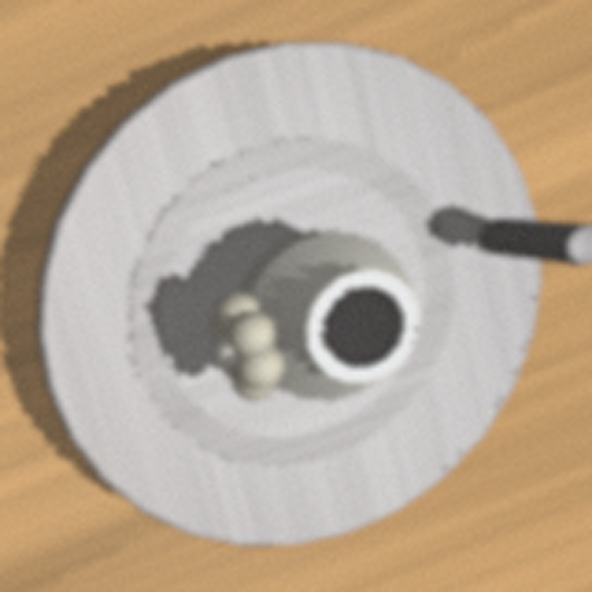

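The wheel check holds up: the pin is at an angle of 1.517 rad against a target of 1.520. In the crop the flower points to the lower left, toward the mirror. Next is the mirror grip.

```bash
python3 - <<'E'
from station import manip
from arc import *
s=manip.sense();print(rel(s,(.5198,-.182,.21),1.809))
E
```

```text
(array([-0.0893, -0.1597,  0.1489]), array([-3.00e-04, -5.00e-04,  9.32e-01]))
```

Call:
{"method": "play_rows", "body": {
  "increments": [
    [[-0.0893, -0.1597, 0.149], [0, 0, 0.932], 0.6],
    [[-0.0893, -0.1597, 0.149], [0, 0, 0.932], 0.6],
    [[-0.0893, -0.1597, 0.149], [0, 0, 0.932], 0.6],
    [[-0.0893, -0.1597, 0.149], [0, 0, 0.932], 0.6],
    [[-0.0893, -0.1597, 0.149], [0, 0, 0.932], 0.6],
    [[-0.0893, -0.1597, 0.149], [0, 0, 0.932], 0.6],
    [[-0.0893, -0.1597, 0.149], [0, 0, 0.932], 0.6],
    [[-0.0893, -0.1597, 0.149], [0, 0, 0.932], 0.6],
    [[-0.0893, -0.1597, 0.149], [0, 0, 0.932], 0.6]
  ]
}}

```text
t: 9.65
tcp_pos: [0.5202, -0.1821, 0.2101]
tool_rot: [0.618, 0.787, -0.0, -0.0]
force: [-0.6, 0.6, -0.2]
finger_gap: 0.595
```

```bash
python3 - <<'E'
from station import manip
from arc import *
grab(manip,"f","wrist")
s=manip.sense();print(s["t"],s["q"],s["tcp_pos"],yawof(s)); print(rel(s,(.5198,-.182,.117),1.809))
p,d,K,R,t=load("f","wrist"); P=cloud(d,K,R,t)
Q=P[(d>0)&(abs(P[...,2]-.15)<.004)]; Q=Q[np.hypot(Q[:,0]-.52,Q[:,1]+.182)<.04]; print(len(Q),cv2.minAreaRect(Q[:,:2].astype(np.float32)*1000) if len(Q) else 0)
E
```

```text
9.7 [-5.39346760e-01  4.55052829e-01  1.64192844e+00 -8.63134211e-06
  1.04444325e+00 -7.78891703e-01] [ 0.520256   -0.18203371  0.21027158] 1.8103455982433057
(array([ 0.0002, -0.0004,  0.0933]), array([0.0001, 0.0001, 0.0013]))
1183 ((519.6981201171875, -182.58602905273438), (9.482105255126953, 44.07515335083008), 13.950065612792969)
```

View pics/f_wrist.png

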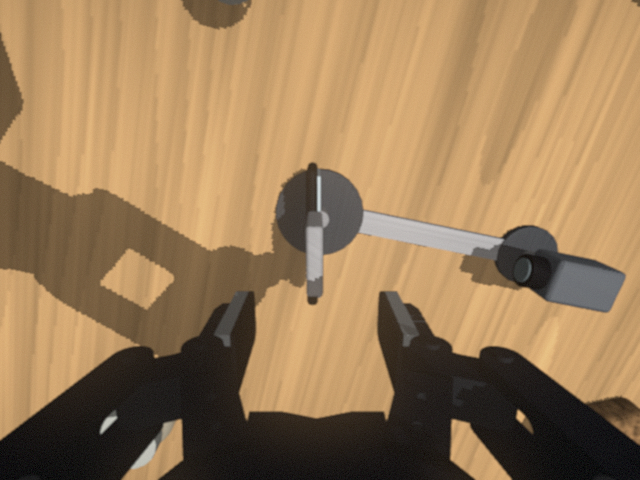

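The grip plate is at (316,250), aligned between the jaws, so I'll descend and grip.

Call:
{"method": "play_rows", "body": {
  "increments": [
    [[0, -0.0005, 0.04], [0, 0, 0], 0.6],
    [[0, -0.0005, 0.075], [0, 0, 0], 0.6],
    [[0, -0.0005, 0.093], [0, 0, 0], 0.6],
    [[0, -0.0005, 0.093], [0, 0, 0], 0.6],
    [[0, -0.0005, 0.093], [0, 0, 0], 0],
    [[0, -0.0005, 0.093], [0, 0, 0], 0],
    [[0, -0.0005, 0.093], [0, 0, 0], 0],
    [[0, -0.0005, 0.093], [0, 0, 0], 0],
    [[0, -0.0005, 0.093], [0, 0, 0], 0],
    [[0, -0.0005, 0.093], [0, 0, 0], 0]
  ],
  "force": 60
}}

```text
t: 10.7
tcp_pos: [0.5193, -0.1832, 0.1188]
tool_rot: [0.618, 0.787, -0.001, 0.001]
force: [-3.5, -1.5, 6.3]
finger_gap: 0.106
```

```bash
python3 - <<'E'
from station import manip
from arc import *
s=manip.sense();print(s["t"],s["tcp_pos"],yawof(s),s["finger_gap"],s["force"])
# bar direction & mirror normal from view f
p,d,K,R,t=load("f","wrist"); P=cloud(d,K,R,t); ok=d>0
c=(.525,-.181)
dirx=P[...,0]-c[0]; diry=P[...,1]-c[1]; z=P[...,2]
B=P[ok&(dirx>.045)&(dirx<.13)&(abs(diry-.03*dirx)<.012)&(z>.0045)&(z<.015)]; X=B[:,:2]; v=np.polyfit(X[:,0],X[:,1],1); print("bar",len(B),v, "y at c",np.polyval(v,c[0]))
T=P[ok&(z>.083)&(z<.095)&(dirx>.1)]; print("cam top",len(T),cv2.minAreaRect(T[:,:2].astype(np.float32)*1000))
F=P[ok&(z>.001)&(z<.012)&(np.hypot(dirx,diry)<.05)]
mk=(ok&(z>.0025)&(z<.02)&(np.hypot(dirx,diry)<.042)); print("foot",mk.sum(),cv2.minEnclosingCircle(P[mk][:,:2].astype(np.float32)))
n=np.array([np.cos(.2405),np.sin(.2405)]); ax=np.array([.5198,-.1823])+.004*n; w=np.array([.541,.1634]); fl=w+.033*(ax-w)/np.linalg.norm(ax-w)
fl2=w+.033*np.array([np.cos(1.517+np.pi),np.sin(1.517+np.pi)])
a=np.arctan2(*(fl2-ax)[::-1]); print("axis",ax,"ang flower",a,"cam",.03,"normal target",(a+.03)/2)
for r in arc(s,ax,.5345,6): print(r)
E
```

```text
10.7 [ 0.51934795 -0.1831554   0.11879778] 1.8103292110476787 0.1055948701165342 [-3.49030484 -1.51876364  6.32131792]
bar 1953 [ 0.03509085 -0.19988303] y at c -0.18146033711170242
cam top 3096 ((728.6837158203125, -174.55059814453125), (71.70513153076172, 36.30140686035156), 1.7887113094329834)
foot 4467 ((0.5249762535095215, -0.1810530424118042), 0.04202356934547424)
axis [ 0.52368488 -0.18134725] ang flower 1.5209948484596933 cam 0.03 normal target 0.7754974242298467
([-0.0004, 0.0001, 0.0], [-0.0002, -0.0, -0.0891])
([-0.0008, 0.0002, 0.0], [-0.0003, -0.0, -0.1782])
([-0.0012, 0.0004, 0.0], [-0.0005, -0.0001, -0.2672])
([-0.0016, 0.0005, 0.0], [-0.0007, -0.0001, -0.3563])
([-0.0019, 0.0008, 0.0], [-0.0008, -0.0001, -0.4454])
([-0.0023, 0.001, 0.0], [-0.001, -0.0001, -0.5345])
```

Call:
{"method": "play_rows", "body": {
  "increments": [
    [[-0.0004, 0.0001, 0], [0, 0, -0.089], 0],
    [[-0.0008, 0.0002, 0], [0, 0, -0.178], 0],
    [[-0.0012, 0.0004, 0], [0, 0, -0.267], 0],
    [[-0.0016, 0.0005, 0], [0, 0, -0.356], 0],
    [[-0.002, 0.0008, 0], [0, 0, -0.445], 0],
    [[-0.0023, 0.001, 0], [0, 0, -0.536], 0],
    [[-0.0023, 0.001, 0], [0, 0, -0.536], 0],
    [[-0.0023, 0.001, 0], [0, 0, -0.536], 0],
    [[-0.0023, 0.001, 0], [0, 0, -0.536], 0]
  ]
}}

```text
t: 11.6
tcp_pos: [0.5204, -0.185, 0.1188]
tool_rot: [0.388, 0.922, -0.001, -0.0]
force: [-5.0, -1.3, 6.5]
finger_gap: 0.109
```

```bash
python3 - <<'E'
from station import manip
from arc import *
for n in ["wrist","scene","side"]: grab(manip,"g",n)
s=manip.sense();print(s["t"],s["tcp_pos"],yawof(s),yawof(s)-np.pi/2,s["finger_gap"],s["force"],s["ft_torque"])
for n in ["scene","side","wrist"]:
    p,d,K,R,t=load("g",n); P=cloud(d,K,R,t); ok=d>0
    A=P[ok&(np.hypot(P[...,0]-.522,P[...,1]+.182)<.065)&(P[...,2]>.038)&(P[...,2]<.104)]
    def f(x): return (A[:,0]-.522)*np.cos(x[0])+(A[:,1]+.182)*np.sin(x[0])-x[1]
    r=least=__import__("scipy.optimize",fromlist=["x"]).least_squares(f,[.77,0],loss="soft_l1",f_scale=.001); print(n,len(A),r.x,"rms",np.sqrt(np.mean(f(r.x)**2)))
z=cv2.resize(cv2.imread("pics/g_scene.png")[150:350,200:460],None,fx=3,fy=3,interpolation=2); cv2.imwrite("pics/g_z.png",z)
E
for n in scene side; do python3 meas.py g $n | head -8; done
```

```text
11.75 [ 0.52038034 -0.18497827  0.11881618] 2.3454038182729366 0.7746074914780401 0.1087379941787194 [-5.85082624 -1.62591432  6.64544155] [-0.23056018  0.66263698 -0.10918104]
scene 494 [ 0.75787712 -0.00119488] rms 0.0018008986979531885
side 602 [0.78159287 0.0013884 ] rms 0.0024113532591600625
wrist 773 [0.90402643 0.00326737] rms 0.0034466982488995076
disc [0.5416 0.1598] 0.0865 z 0.0354
pin all 71 [0.5477 0.2284 0.0707]
    0.045 35 [0.5479 0.2283 0.0572]
    0.07 21 [0.548  0.2279 0.0792]
    0.088 15 [0.5468 0.2296 0.0905]
vase rim 101 [0.5421 0.1598 0.0979] [0.5237 0.1447 0.0945] [0.5567 0.1755 0.102 ]
flower-ish 55 [0.545  0.1282 0.0752]
grip 184 med [ 0.5344 -0.1933  0.1398] mid [ 0.535 -0.189] len 0.0372 normal ang -0.1424 rms 0.006299399139398542
disc [0.5409 0.1651] 0.0884 z 0.0363
pin all 141 [0.5443 0.2382 0.0721]
    0.045 60 [0.5447 0.2387 0.0571]
    0.07 53 [0.5439 0.2385 0.0789]
    0.088 28 [0.5443 0.2366 0.0915]
vase rim 147 [0.5398 0.1671 0.0982] [0.5244 0.1463 0.093 ] [0.5555 0.1833 0.1013]
flower-ish 10 [0.526  0.1524 0.0759]
grip 224 med [ 0.516  -0.1695  0.1374] mid [ 0.5215 -0.1702] len 0.0394 normal ang 1.444 rms 0.007129087089477846
```

View pics/g_z.png

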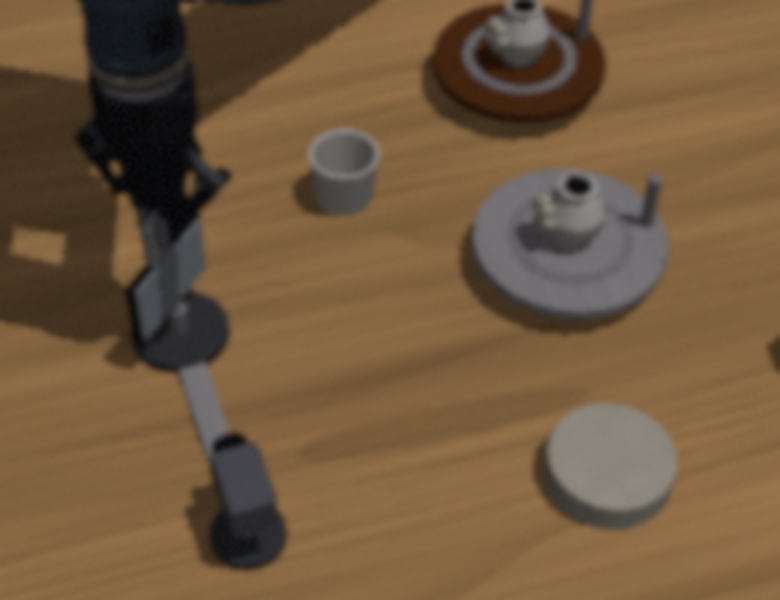

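View pics/g_wrist.png

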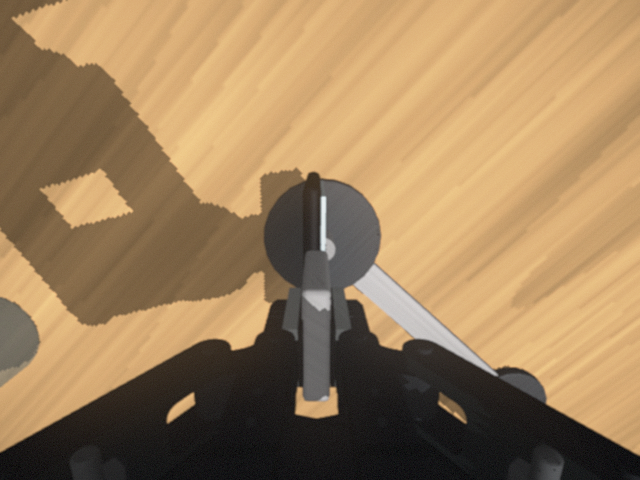

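View pics/g_side.png

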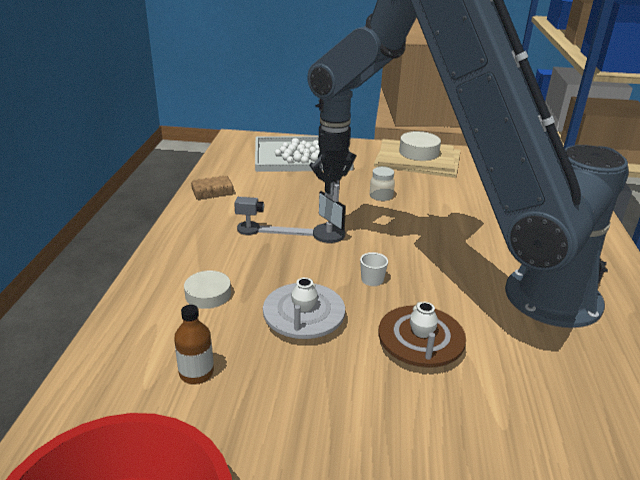

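The scene and side views show the mirror turned toward the wheel with the plate in the jaws, and the bystanders unmoved. I'll check the mirror's angle more precisely from the wrist view.

```bash
python3 - <<'E'
from h import *
for tag in "fg":
    p,d,K,R,t=load(tag,"wrist"); P=cloud(d,K,R,t); ok=d>0
    z=P[...,2]; near=np.hypot(P[...,0]-.522,P[...,1]+.182)
    # grip top visible in image columns
    v,u=np.mgrid[:480,:640]
    m=ok&(z>.1465)&(z<.156)&(near<.03)&(u>296)&(u<334)
    Q=P[m]; r=cv2.minAreaRect(Q[:,:2].astype(np.float32)*1000); print(tag,m.sum(),r)
    # frame top (z~.106): 
    m=ok&(z>.101)&(z<.11)&(near<.06); Q=P[m]
    X=Q[:,:2]-Q[:,:2].mean(0); w=np.linalg.svd(X,full_matrices=False)[2][0]; w*=np.sign(w[1]); print("  frame top",m.sum(),np.arctan2(-w[0],w[1]),cv2.minAreaRect(Q[:,:2].astype(np.float32)*1000))
E
```

```text
f 1180 ((519.7127685546875, -182.67202758789062), (9.475677490234375, 43.90435028076172), 14.003015518188477)
  frame top 620 0.24401798298931732 ((518.9954833984375, -182.70654296875), (10.34478759765625, 98.89666748046875), 13.492652893066406)
g 3717 ((520.7880249023438, -184.6953887939453), (12.369351387023926, 44.37070083618164), 45.51918411254883)
  frame top 1266 0.7786879063251357 ((497.7812805175781, -162.2207489013672), (10.480613708496094, 35.516456604003906), 46.12650680541992)
```

```bash
python3 - <<'E'
from station import manip
from h import *
s=manip.sense();print(s["t"],s["qd"].round(3),yawof(s)-np.pi/2,s["finger_gap"])
print(manip.sign_off())
E
```

```text
11.75 [ 0.     0.001  0.     0.    -0.001 -0.001] 0.7746074914780401 0.1087379941787194
the job is handed in; nothing more can be done
None
```

I turned the wheel so the flower faces the mirror, then turned the mirror to put the flower in the camera's view. I handed the job in at 11.75 s with the gripper still holding the mirror; the sign-off reports no verdict.

- **Wheel:** I gripped its pin and turned it about 1.22 rad clockwise. Measured afterwards with the wrist camera, the pin stood at 1.517 rad against the 1.520 rad that makes the flower face the mirror squarely, about 0.2° off.
- **Mirror:** I gripped the plate on top at 60 N and turned it about 0.535 rad. The mirror's normal needed to be at 0.7765 rad. The tool angle gave 0.775 and the frame's top edge in the wrist view gave 0.779.
- **Other readings of the mirror angle:** The scene camera gave 0.758 and the side camera 0.782. Both had disagreed with the wrist camera by a few millimetres from the start, so I trusted the wrist camera. The plate's own outline in the wrist view gave 0.794, but that reading probably included parts of the gripper. The roughest wrist reading, a plane fit to the mirror face, gave 0.904, and I discarded it.
- **Not checked directly:** I had no picture from the inspection camera itself. That the flower sits in the middle of its view is worked out from the measured geometry.
- **Vase and bystanders:** I saw no contact with the vase, and in the last pictures the cup, disc, bottle and jar looked unmoved. The highest wrist force I read was about 9 N, taken only at the ends of moves.

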